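# Lock the medicine box: feel for the hidden bolt's hole and shoot the bolt with its pin

## Task

Lock the grey medicine box: take the steel lock pin out of its stand, put it through the slot in the box's lid and feel with gentle pressure along the hidden bolt for the bolt's hole. Push the pin fully home in the hole where you find it, then slide pin and bolt along the slot as far as they go towards the box end with the steel keeper, and leave the pin there, upright and fully home. Be gentle with the box (never press on it with more than 30 N) and leave the other things on the desk where they are.

Things in the scene. Friction and masses are not known exactly. Their poses are not given: they have to be found in the camera images.
- lockbox: Grey steel box fixed to the desk, 110 (x) x 150 (y) x 70 mm high, lid overhanging 2 mm; origin at the centre of its underside, z up. A hidden flat bolt inside, its upper face 45 mm above the origin, lies under the whole slot of the lid. It slides only along y with about 8 N of drag and stays where left. Bolt and pin are smooth steel (friction about 0.25): a press below 15 N does not drag the bolt.
- slot (a point): Centre of the slot in the lid, on the lid's upper face, 70 mm above the box's origin; axes as the box's. Slot 12 mm wide (x), 60 mm long (y), lid 6 mm thick; a soft slit rubber dust lip under it hides the bolt and gives no resistance. The bolt's face is 25 mm below. Its one hole, 12 (x) x 10 (y) mm, 16 deep, is at x = 0 and an unknown y from -22 to 0 mm. Slid to +y, the bolt stops with its hole at y = +22 mm: locked.
- keeper (a point): Middle of the steel keeper housing (56 x 16 x 44 mm) that sticks out from the box's +y end face, 83 mm from the box's centre and 40 mm above its underside: the end towards which the bolt locks.
- pin_grip (a point): Centre of the square grip, 16 x 16 x 40 mm high (sides along its x and y, z up), of the loose steel lock pin (0.1 kg). Below the grip: a collar 22 mm across, 4 mm thick; then a round shank 8 mm across, 37 mm long, its last 3 mm tapered to 4.4 mm. It starts upright in its stand, collar on the stand's top. Fully home, the collar lies on the lid and the tip is 12 mm deep in the bolt.
- pin_tip (a point): The lowest point of the lock pin, on its axis, 61 mm below the centre of its grip and 37 mm below the collar's underside.
- pin_stand: Aluminium block 60 x 60 x 42 mm high, fixed to the desk, origin at the centre of its underside; a 10 mm hole 39 mm deep in its top centre holds the pin at the start. Its yaw and the pin's need not agree with the box's.
- white_jar_mid (a point): White screw-cap jar, 49 mm across and 88 mm high, standing at the back of the desk; point 40 mm above its foot. Bystander, to be left alone.
- brown_bottle_mid (a point): Small brown bottle with a blue cap, 31 mm across and 82 mm high, standing at the back left; point 40 mm above its foot. Bystander, to be left alone.
There are look-alikes about, which are no part of the job. Leave any black, brown or turquoise look-alike of the pin_stand alone.

How it is judged:
By the outcome, as a careful person would: the job done as asked, in the order asked, and still so for the second after the job is handed in, with the robot touching nothing.
It also fails if it takes over 72 s, if anything falls off the work surface, if the arm or the gripper's body presses on something with over 40 N, if the wrist force passes 120 N, or if a joint passes its speed limit or range.

## Robot

A 6-joint arm with a two-finger parallel gripper is mounted at the origin on a cart in front of the work surface, level with it; the furniture and walls round the work are solid. World frame = base frame: x ahead of the robot, y to its left, z up, the work surface at z = 0. Lengths are in m, angles in degrees, forces in N, time in s.
With the tool pointing down it reaches from about 0.4 to 0.825 m from the base axis. Payload 7 kg.
Tool frame: the origin (TCP) lies midway between the tips of the shut fingers; the grasp point (between the pads) lies 19 mm behind it; z points along the fingers, y is the line along which they close (so a half turn about z gives the same grasp; the last joint's range is limited). The gripper opens to 88 mm and grips with 3 to 60 N. Pads are 19 mm wide; open, the fingers measure 130 mm over their backs; the gripper's body (78 mm by 193 mm) begins 47 mm behind the grasp point.
Start: joints at [-60.327, 20.546, 0.682, 0, -70.136, -16.507], TCP at [0.154, -0.657, 0.227] pointing down, gripper open.
Joint ranges: [-176.03, 176.03], [-82.01, 121.73], [-58.28, 71.71], [-173.87, 95.51], [-174.79, -0.11], [-173.66, 173.66]. Speed limits (degrees/s): [136.94, 136.94, 172.46, 180, 180, 180].

## Interface

Orientations are given as [roll, pitch, yaw] about the fixed x, y, z axes, in that order (R = Rz(yaw) Ry(pitch) Rx(roll)).
In Python, from plant import ctrl gives the robot as it stands.
- The arm moves only by the tool arm_command, never from a script. Its argument "steps" is a list of rows, each an object with "translation": the shift along the tool's x, y, z in mm, a list of three; "rotation": the turn, a rotation vector about the tool's x, y, z in units of 5 degrees (1.0 is 5 degrees), a list of three; "claw": the finger opening in mm, from 0 to 87.6. In form: [{"translation": [x, y, z], "rotation": [rx, ry, rz], "claw": claw}, ...]. A call has 1 to 5 rows; each row is the pose to reach, as a shift and turn from the pose commanded when the call began, along the tool's axes at that moment; what a row does not reach only later rows make up. A row lasts 1/10 s, in which the tool goes at most 50 mm and 8.59 degrees, less where a joint would pass 70% of its speed; a pose out of reach is approached as far as the arm can. A call with a gripper value outside its range is refused whole. The fingers move at their own pace and stop on an object; the grip force is fixed at half the most. Time passes only in rows, so rows that repeat a pose let the fingers close. It gives the time, the measured TCP pose, the force, the opening and the grip force at its end, in the units of the state.
- ctrl.get_obs(): the state, without advancing time (a new reading comes with each control period).
- ctrl.snapshot(name): name is "side" or "top" or "wrist"; returns (picture, depth): 480x640x3 uint8, red, green, blue; 480x640 float32, m along the optical axis (not along the pixel's ray), 0 where there is no reading.
- ctrl.calibration(name): a dict with "vertical_fov" (degrees; the focal length in pixels is half the picture's height over the tangent of half this angle, whatever the lens; pixels are square), "cx", "cy" (the principal point, pixels), "rvec" (rotation vector, rad) and "tvec" (3), from world to camera coordinates, as OpenCV has them; the wrist camera has in their place "hand_eye" (4x4, takes a point from camera to tool coordinates, whose origin is the TCP and whose axes are the flange's). Camera axes: x right, y down, z forward; pixel columns grow to the right and rows downward; lengths in m; the calibration is good to about 2 mm. The wrist camera is an equidistant fisheye: a pixel r from the principal point sees the ray r / f radians off the axis. A picture is of the moment at which its call begins: read the wrist's pose just before it. calibration takes no time and is no camera call.
- ctrl.close_job(): hands the job in; it is judged then, once.
The state is a dict: "clock": time; "joint_pos": joint angles; "qvel": joint speeds; "tau": joint torques, N m; "tool_pos": TCP position; "orientation": TCP orientation; "force": force on the tool from outside, world axes, zero at the start; "moment": the same for the moment, N m; "opening": finger opening in m; "gripper_force": force on a finger pad.
Only numpy, scipy, OpenCV 4.12 (cv2) and the standard library are available. Lean on these libraries where they do the work, as an engineer would, in place of code of your own. Each camera call takes 0.05 s, during which the arm holds its last target. There are 200 camera calls.

## Working session

There is one attempt and no reset: what is moved stays moved. The work goes in short steps, Python scripts to look and compute and a tool call to move; the robot and the scene stay as the last step left them, time stands still between calls to the robot, and variables do not carry over. Pictures are saved under pics/ and viewed, at most 10 in all, crops included, and the job is handed in when it is done.

Besides the shell and the picture viewer there is one more tool, called as name(argument=value, ...) on one line, values as JSON. arm_command: Moves the arm, as the interface text tells. Its arguments: {"type":"object","properties":{"steps":{"type":"array"}},"required":["steps"]}

```bash
mkdir -p pics; ls
cat > h.py <<'E'
import numpy as np, cv2
from plant import ctrl
from scipy.spatial.transform import Rotation as R
def cam(n):
    c=ctrl.calibration(n); f=240/np.tan(np.radians(c['vertical_fov'])/2); return c,f
def save(n,fn):
    p,d=ctrl.snapshot(n); cv2.imwrite('pics/'+fn+'.png',p[:,:,::-1]); np.savez('pics/'+fn+'.npz',p=p,d=d); return p,d
def pts(n,d):
    c,f=cam(n); v,u=np.mgrid[:480,:640]
    X=np.stack([(u-c['cx'])/f*d,(v-c['cy'])/f*d,d],-1)
    Rm=cv2.Rodrigues(np.array(c['rvec'],float))[0]; return (X-np.array(c['tvec']).ravel())@Rm
E
python3 - <<'E'
from h import *
print(ctrl.get_obs())
for n in ['side','top','wrist']: print(n,ctrl.calibration(n))
save('top','top0');save('side','side0')
E
```

```text
pics
{'clock': 0.0, 'joint_pos': array([-6.03263264e+01,  2.05910500e+01,  6.34801694e-01, -2.03851286e-02,
       -7.01363672e+01, -1.65056325e+01]), 'qvel': array([ 0.01121005,  0.00771898,  0.04081713,  0.00594037, -0.01471834,
        0.02171059]), 'tau': array([ 1.02368849e-03, -5.82727182e+01,  2.93052775e+01,  6.99730530e+00,
        6.86197905e-03, -2.02287520e-04]), 'tool_pos': array([ 0.15362171, -0.65678794,  0.22563401]), 'orientation': array([ 1.79905756e+02, -7.94180318e-03, -1.66838894e+02]), 'force': array([ 0.27757286, -0.36151143, -0.01791212]), 'moment': array([0.01934146, 0.00193845, 0.01975109]), 'gripper_force': 0.0, 'opening': 0.08766275407504615}
side {'vertical_fov': 47.859879280421055, 'cx': 325.0871658182002, 'cy': 239.7334251496286, 'rvec': array([ 2.01952213, -0.10258445,  0.08564902]), 'tvec': array([-0.60575061,  0.12509562,  1.24056987])}
top {'vertical_fov': 52.682110132564006, 'cx': 317.27216752753594, 'cy': 239.35313619564423, 'rvec': array([ 2.08353775, -2.14250155,  0.18201589]), 'tvec': array([0.06861839, 0.61566272, 0.94760696])}
wrist {'vertical_fov': 65.70646984690485, 'cx': 320.93265561116107, 'cy': 229.87538230641405, 'hand_eye': array([[ 7.28844452e-04, -9.56171509e-01, -2.92806274e-01,
         7.91498274e-02],
       [ 9.99999638e-01,  5.68366280e-04,  6.33144032e-04,
         9.46607150e-04],
       [-4.38973071e-04, -2.92806630e-01,  9.56171577e-01,
        -1.58968537e-01],
       [ 0.00000000e+00,  0.00000000e+00,  0.00000000e+00,
         1.00000000e+00]])}
```

View pics/top0.png

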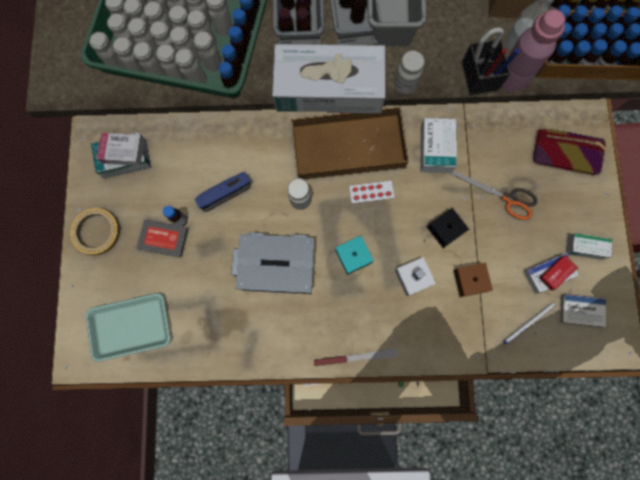

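View pics/side0.png

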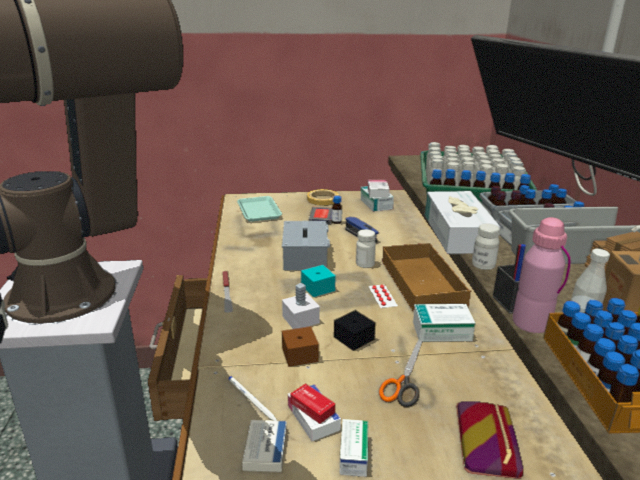

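The top view shows the grey lockbox at about (273,263) px, with its slot at (275,263) and its keeper on the left at (236,262), which is world +y. The pin sits in the aluminium stand at about (417,275). The turquoise, black and brown blocks are decoys. The side view agrees with this.

Run:
```python
from h import *
z=np.load('pics/top0.npz');p,d=z['p'],z['d'];W=pts('top',d)
def info(m,name):
    q=W[m]; print(name,m.sum(),q.mean(0).round(4),np.median(q[:,2]).round(4))
    (c,s,a)=cv2.minAreaRect((q[:,:2]*1000).astype(np.float32)); print('  rect mm',np.round(c,1),np.round(s,1),round(a,1))
v,u=np.mgrid[:480,:640]
print('desk z',np.median(W[300:340,330:380,2]))
roi=(u>225)&(u<325)&(v>220)&(v<305)
lid=roi&(abs(W[...,2]-.07)<.006); info(lid,'lid')
g=p.astype(int).sum(2)
slot=(u>250)&(u<300)&(v>252)&(v<274)&(g<200)
info(slot,'slotpx'); 
# slot via rays onto z=.07
c,f=cam('top');Rm=cv2.Rodrigues(c['rvec'])[0];C=-Rm.T@c['tvec'].ravel()
def ray(uv,zz):
    r=np.c_[(uv[:,0]-c['cx'])/f,(uv[:,1]-c['cy'])/f,np.ones(len(uv))]@Rm
    return C+r*((zz-C[2])/r[:,2])[:,None]
q=ray(np.argwhere(slot)[:,::-1].astype(float),.07);print('slot',q.mean(0),cv2.minAreaRect((q[:,:2]*1000).astype(np.float32)))
roi=(u>390)&(u<445)&(v>250)&(v<300)
st=roi&(abs(W[...,2]-.042)<.006)&(g>250);info(st,'stand')
gr=roi&(W[...,2]>.06);info(gr,'grip')
print('camera',C, 'griptop z max',W[gr][:,2].max())
```

```text
desk z -0.00029456826863855936
lid 4124 [0.5695 0.139  0.0695] 0.0696
  rect mm [572.  143.8] [164.2 118.4] 85.4
slotpx 128 [0.5705 0.1399 0.0634] 0.0633
  rect mm [570.4 140.5] [56.3  9.8] 85.1
slot [0.56957307 0.13917227 0.07      ] ((569.5750122070312, 139.72256469726562), (55.697818756103516, 9.240818977355957), 85.45638275146484)
stand 751 [ 0.5372 -0.1506  0.0417] 0.0417
  rect mm [ 537.8 -151.5] [60.  60.8] 21.5
grip 106 [ 0.517  -0.1165  0.2555] 0.0856
  rect mm [481.  -63.7] [ 16.7 225.7] 32.9
camera [0.42669843 0.03556172 1.04803237] griptop z max 1.0480323659326531
```

```bash
cat >> h.py <<'E'
def mv(pos,yaw):
    """shift (tool mm) and rotvec (5deg units) from measured pose to pos, tool down with yaw"""
    o=ctrl.get_obs(); A=R.from_euler('xyz',o['orientation'],degrees=True); B=R.from_euler('xyz',[180,0,yaw],degrees=True)
    t=A.inv().apply(np.array(pos)-o['tool_pos'])*1000; r=np.degrees((A.inv()*B).as_rotvec())/5
    print('t',t.round(1),'|t|',np.linalg.norm(t).round(1),'r',r.round(3),'pose',o['tool_pos'].round(4),o['orientation'].round(2),'clk',o['clock'],'j',o['joint_pos'].round(1))
E
python3 -c "
from h import *
mv([.5375,-.151,.19],-158.5)"
```

```text
t [-489.   405.1   36.3] |t| 636.0 r [ 0.017 -0.    -1.668] pose [ 0.1536 -0.6568  0.2257] [ 1.7992e+02 -1.0000e-02 -1.6684e+02] clk 0.1 j [-60.3  20.6   0.6  -0.  -70.1 -16.5]
```

arm_command(steps=[{"translation":[-490,405,0],"rotation":[0,0,0],"claw":87},{"translation":[-490,405,0],"rotation":[0,0,0],"claw":87},{"translation":[-490,405,0],"rotation":[0,0,0],"claw":87},{"translation":[-490,405,0],"rotation":[0,0,0],"claw":87},{"translation":[-490,405,0],"rotation":[0,0,0],"claw":87}])

```text
clock: 0.6
tool_pos: [0.3057, -0.4564, 0.2263]
orientation: [180.0, -0.0, -166.9]
force: [0.8, -0.5, 0.4]
opening: 0.0876
gripper_force: 0.0
```

```bash
python3 -c "
from h import *
mv([.5375,-.151,.19],-158.5)"
```

```text
t [-295.2  244.7   36.3] |t| 385.1 r [ 5.000e-03 -1.000e-03 -1.671e+00] pose [ 0.3057 -0.4564  0.2263] [ 1.7998e+02 -1.0000e-02 -1.6685e+02] clk 0.6 j [-35.8   8.8 -15.3  -0.  -66.  -41.1]
```

arm_command(steps=[{"translation":[-295,245,36],"rotation":[0,0,0],"claw":87},{"translation":[-295,245,36],"rotation":[0,0,0],"claw":87},{"translation":[-295,245,36],"rotation":[0,0,0],"claw":87},{"translation":[-295,245,36],"rotation":[0,0,0],"claw":87},{"translation":[-295,245,36],"rotation":[0,0,0],"claw":87}])

```text
clock: 1.1
tool_pos: [0.456, -0.2579, 0.203]
orientation: [180.0, 0.0, -166.8]
force: [0.9, -0.6, 0.1]
opening: 0.0872
gripper_force: 0.0
```

```bash
python3 -c "
from h import *
mv([.5375,-.151,.19],-158.5)"
```

```text
t [-103.7   85.5   13.1] |t| 135.0 r [ 0.000e+00  1.000e-03 -1.666e+00] pose [ 0.456  -0.2579  0.203 ] [ 1.8000e+02  1.0000e-02 -1.6683e+02] clk 1.1 j [ -8.    7.3 -20.2  -0.  -62.4 -68.8]
```

arm_command(steps=[{"translation":[-104,85,13],"rotation":[0,0,-1.67],"claw":87},{"translation":[-104,85,13],"rotation":[0,0,-1.67],"claw":87},{"translation":[-104,85,13],"rotation":[0,0,-1.67],"claw":87},{"translation":[-104,85,13],"rotation":[0,0,-1.67],"claw":87},{"translation":[-104,85,13],"rotation":[0,0,-1.67],"claw":87}])

```text
clock: 1.6
tool_pos: [0.5372, -0.1525, 0.1895]
orientation: [180.0, -0.1, -158.4]
force: [0.3, -0.4, 1.1]
opening: 0.0871
gripper_force: 0.0
```

```bash
cat >> h.py <<'E'
def wpts(o,d):
    c,f=cam('wrist'); v,u=np.mgrid[:480,:640]; x=u-c['cx'];y=v-c['cy'];r=np.hypot(x,y)+1e-9;t=np.tan(np.minimum(r/f,1.4))
    X=np.stack([x/r*t*d,y/r*t*d,d],-1); H=c['hand_eye']; X=X@H[:3,:3].T+H[:3,3]
    A=R.from_euler('xyz',o['orientation'],degrees=True).as_matrix(); return X@A.T+o['tool_pos']
E
python3 - <<'E'
from h import *
o=ctrl.get_obs();p,d=save('wrist','w1');W=wpts(o,d)
print(o['tool_pos'],o['orientation'],o['joint_pos'])
near=np.hypot(W[...,0]-.5375,W[...,1]+.151)<.07
def rect(m,n):
    m=cv2.morphologyEx(m.astype(np.uint8),cv2.MORPH_OPEN,np.ones((3,3)))>0
    q=W[m]; c,s,a=cv2.minAreaRect((q[:,:2]*1000).astype(np.float32)); print(n,m.sum(),q.mean(0).round(4),np.round(c,1),np.round(s,1),round(a,1))
rect(near&(abs(W[...,2]-.042)<.003),'stand')
z=W[...,2]; gt=near&(z>.075)&(z<.095); print(np.median(z[gt])); rect(near&(abs(z-np.median(z[gt]))<.003),'griptop');
E
```

```text
[ 0.53715654 -0.15254895  0.18951907] [ 1.79968711e+02 -8.10635768e-02 -1.58381348e+02] [ 4.23093304e+00  1.12729857e+01 -1.72275776e+01 -6.40652356e-03
 -6.15861466e+01 -7.26092508e+01]
stand 3948 [ 0.5363 -0.1503  0.0428] [ 538.5 -149.4] [60.1 59.8] 21.6
0.08650178853614886
griptop 437 [ 0.5382 -0.1495  0.0866] [ 538.7 -149.4] [16.2 16. ] 32.8
```

View pics/w1.png

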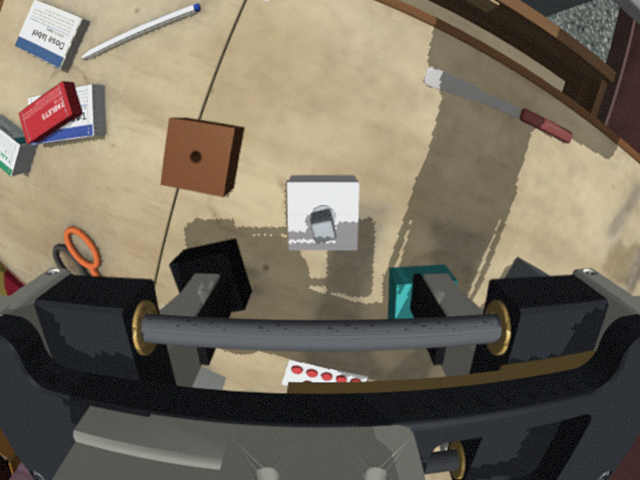

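The wrist view shows the pin grip at (322,222) px on the stand. The depth map gives its centre as (0.5386,-0.1494), its top as z=0.0866 and its yaw as 32.8°, and all of these agree with the given sizes.

```bash
python3 -c "
from h import *
mv([.5386,-.1495,.12],-147.2)"
```

```text
t [-3.1  2.8 69.8] |t| 69.9 r [ 0.006 -0.011 -2.25 ] pose [ 0.5368 -0.1532  0.1898] [ 1.7997e+02 -6.0000e-02 -1.5845e+02] clk 1.65 j [  4.2  11.2 -17.2  -0.  -61.6 -72.6]
```

arm_command(steps=[{"translation":[-3,2.5,30],"rotation":[0,0,-1.2],"claw":87},{"translation":[-3,2.5,70],"rotation":[0,0,-2.25],"claw":87},{"translation":[-3,2.5,70],"rotation":[0,0,-2.25],"claw":60},{"translation":[-3,2.5,70],"rotation":[0,0,-2.25],"claw":60},{"translation":[-3,2.5,70],"rotation":[0,0,-2.25],"claw":60}])

```text
clock: 2.15
tool_pos: [0.5401, -0.1506, 0.1223]
orientation: [-179.9, 0.1, -147.4]
force: [0.5, 0.7, -0.1]
opening: 0.0687
gripper_force: 0.0
```

Run:
```python
from h import *
o=ctrl.get_obs();p,d=save('wrist','w2');W=wpts(o,d);z=W[...,2]
near=np.hypot(W[...,0]-.5385,W[...,1]+.1495)<.02
m=near&(z>.08)&(z<.092)
q=W[m]; c,s,a=cv2.minAreaRect((q[:,:2]*1000).astype(np.float32)); print(m.sum(),q.mean(0).round(4),c,s,a)
for i in range(3): mv([.5386,-.1495,.05],-147.2); ctrl.snapshot('top')
```

```text
808 [ 0.5374 -0.1499  0.0861] (538.0990600585938, -149.47581481933594) (15.89217472076416, 15.987107276916504) 33.901283264160156
t [ 1.   1.8 72.4] |t| 72.4 r [-0.022  0.029 -0.029] pose [ 0.5402 -0.1505  0.1224] [-1.7989e+02  1.4000e-01 -1.4734e+02] clk 2.2 j [  4.5  15.  -22.1   0.  -52.7 -61.8]
t [ 1.1  1.6 72.2] |t| 72.2 r [-0.021  0.029 -0.023] pose [ 0.5401 -0.1503  0.1222] [-1.7990e+02  1.5000e-01 -1.4732e+02] clk 2.25 j [  4.5  15.  -22.1   0.  -52.7 -61.8]
t [ 1.   1.4 71.9] |t| 71.9 r [-0.017  0.027 -0.02 ] pose [ 0.54   -0.1501  0.1219] [-1.7992e+02  1.3000e-01 -1.4730e+02] clk 2.3 j [  4.5  15.  -22.1   0.  -52.7 -61.8]
```

arm_command(steps=[{"translation":[1.3,1,30],"rotation":[0,0,0.1],"claw":50},{"translation":[1.3,1,60],"rotation":[0,0,0.1],"claw":40},{"translation":[1.3,1,71],"rotation":[0,0,0.1],"claw":40},{"translation":[1.3,1,71],"rotation":[0,0,0.1],"claw":40},{"translation":[1.3,1,71],"rotation":[0,0,0.1],"claw":40}])

```text
clock: 2.85
tool_pos: [0.5383, -0.1498, 0.0502]
orientation: [-180.0, 0.0, -147.7]
force: [0.0, 0.1, 1.2]
opening: 0.0402
gripper_force: 0.0
```

```bash
python3 -c "
from h import *
mv([.5380,-.1495,.05],-147.0)"
```

```text
t [0.1 0.5 0.2] |t| 0.5 r [-0.01   0.008 -0.142] pose [ 0.5383 -0.1498  0.0502] [-1.7995e+02  4.0000e-02 -1.4771e+02] clk 2.85 j [  4.5  19.9 -26.5   0.  -43.5 -62.3]
```

arm_command(steps=[{"translation":[0,0.3,0],"rotation":[0,0,-0.14],"claw":30},{"translation":[0,0.3,0],"rotation":[0,0,-0.14],"claw":20},{"translation":[0,0.3,0],"rotation":[0,0,-0.14],"claw":12},{"translation":[0,0.3,0],"rotation":[0,0,-0.14],"claw":10},{"translation":[0,0.3,0],"rotation":[0,0,-0.14],"claw":10}])

```text
clock: 3.35
tool_pos: [0.5378, -0.1496, 0.0498]
orientation: [-180.0, 0.0, -147.0]
force: [0.4, -2.2, 4.0]
opening: 0.0163
gripper_force: 30.0
```

arm_command(steps=[{"translation":[0,0,0],"rotation":[0,0,0],"claw":10},{"translation":[0,0,0],"rotation":[0,0,0],"claw":10}])

```text
clock: 3.55
tool_pos: [0.5377, -0.1496, 0.0498]
orientation: [-180.0, 0.0, -147.0]
force: [-1.2, -0.7, 5.6]
opening: 0.0158
gripper_force: 30.0
```

arm_command(steps=[{"translation":[0,0,-15],"rotation":[0,0,0],"claw":10},{"translation":[0,0,-40],"rotation":[0,0,0],"claw":10},{"translation":[0,0,-80],"rotation":[0,0,0],"claw":10},{"translation":[0,0,-110],"rotation":[0,0,0],"claw":10},{"translation":[0,0,-110],"rotation":[0,0,0],"claw":10}])

```text
clock: 4.05
tool_pos: [0.5397, -0.1497, 0.1635]
orientation: [-179.8, 0.3, -147.0]
force: [-0.3, -0.5, -1.4]
opening: 0.0158
gripper_force: 30.0
```

```bash
python3 -c "
from h import *
o=ctrl.get_obs();print(o['force'],o['opening'],o['gripper_force'])
mv([.560,.139,.16],-184.6)"
```

```text
[-0.30006047 -0.53020156 -1.38214122] 0.015794067406667014 29.99874383211136
t [-174.2  231.     3.6] |t| 289.4 r [-0.024  0.079  7.52 ] pose [ 0.5397 -0.1497  0.1635] [-179.76    0.33 -147.  ] clk 4.05 j [  4.6  12.4 -19.4   0.1 -57.7 -61.6]
```

arm_command(steps=[{"translation":[-30,40,0],"rotation":[0,0,1.5],"claw":10},{"translation":[-60,80,0],"rotation":[0,0,3.0],"claw":10},{"translation":[-90,120,0],"rotation":[0,0,4.5],"claw":10},{"translation":[-120,160,0],"rotation":[0,0,6.0],"claw":10},{"translation":[-150,200,0],"rotation":[0,0,7.52],"claw":10}])

```text
clock: 4.55
tool_pos: [0.5531, 0.097, 0.1582]
orientation: [-180.0, -0.1, 175.0]
force: [-0.4, 0.1, -1.2]
opening: 0.0158
gripper_force: 30.0
```

```bash
python3 -c "
from h import *
mv([.570,.139,.16],-184.6)"
```

```text
t [-13.2  43.3  -1.8] |t| 45.3 r [-0.004 -0.015 -0.075] pose [0.5531 0.097  0.1582] [-1.7998e+02 -8.0000e-02  1.7502e+02] clk 4.55 j [  29.9   13.1  -19.2   -0.   -57.7 -124.9]
```

Run:
```python
from h import *
ctrl.snapshot('top');ctrl.snapshot('top');ctrl.snapshot('top')
o=ctrl.get_obs();p,d=save('wrist','w3');W=wpts(o,d);z=W[...,2]
print(o['tool_pos'],o['orientation'])
near=(np.hypot(W[...,0]-.570,W[...,1]-.139)<.1)
lid=near&(abs(z-.07)<.004);q=W[lid];print('lid',lid.sum(),np.median(q[:,2]),cv2.minAreaRect((q[:,:2]*1000).astype(np.float32)))
g=p.astype(int).sum(2)
# slot: rays onto z=.07 of dark px
c,f=cam('wrist');H=c['hand_eye'];A=R.from_euler('xyz',o['orientation'],degrees=True).as_matrix()
C=A@H[:3,3]+o['tool_pos'];D=W-C;P=C+D*((.07-C[2])/D[...,2])[...,None]
m=(abs(P[...,0]-.57)<.025)&(abs(P[...,1]-.139)<.05)
print(np.percentile(g[m],[2,10,20,50,90]))
for th in (150,220):
    s=(m&(g<th)).astype(np.uint8);n,l,st,ce=cv2.connectedComponentsWithStats(s)
    for i in range(1,n):
        if st[i,4]>200:
            q=P[l==i];print(th,st[i],q.mean(0),cv2.minAreaRect((q[:,:2]*1000).astype(np.float32)))
```

```text
[0.55346362 0.09803579 0.15793095] [-1.79977405e+02 -8.70320786e-02  1.75524335e+02]
lid 20306 0.07079469184495182 ((552.8719482421875, 143.32510375976562), (155.2588653564453, 80.93741607666016), 85.24321746826172)
[ 70.  97. 219. 337. 537.]
150 [ 341  246   81   14 1065] [0.56974368 0.14103103 0.07      ] ((569.8347778320312, 141.42333984375), (58.25364685058594, 10.053120613098145), 85.12289428710938)
220 [ 341  245   82   16 1239] [0.56986421 0.14127835 0.07      ] ((569.8897094726562, 141.7545166015625), (59.26346206665039, 11.61182689666748), 85.14729309082031)
220 [311 274  38  16 336] [0.59031108 0.1039024  0.07      ] ((589.4375610351562, 102.53150177001953), (11.039376258850098, 26.93439292907715), 0.10813508927822113)<stdin>:10: RuntimeWarning: divide by zero encountered in divide
<stdin>:10: RuntimeWarning: invalid value encountered in multiply
```

View pics/w3.png

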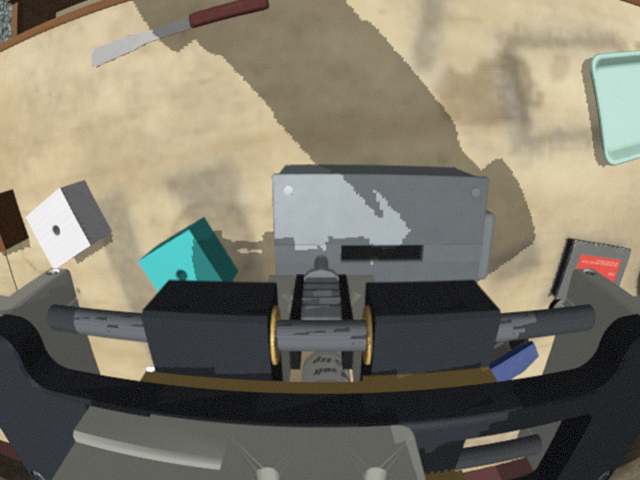

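The wrist view shows the slot as a dark bar at (341–422, 246–260) px. That puts its centre at (0.570, 0.1412), with a 59 x 11.6 mm outline and its axis at 85.1°, so the box yaw is -4.9°. I'll go in near slot y=-24.

```bash
cat >> h.py <<'E'
S=np.array([.570,.1412,.07]);YA=-4.86
def slot(y,x=0,z=0): return S+R.from_euler('z',YA,degrees=True).apply([x,y,0])*.001+[0,0,z*.001]
def where():
    o=ctrl.get_obs(); q=R.from_euler('z',-YA,degrees=True).apply(o['tool_pos']-S)*1000; F=R.from_euler('z',-YA,degrees=True).apply(o['force'])
    print('slot xyz',q.round(2),'F',F.round(1),'clk',o['clock'])
E
python3 -c "
from h import *
where();mv(slot(-24,0,53),180+YA)"
```

```text
slot xyz [-12.97 -46.01  87.94] F [-0.1  0.9 -1.5] clk 4.75
t [-13.2  21.9  34.9] |t| 43.3 r [-0.009 -0.022  0.081] pose [0.5532 0.0965 0.1579] [-1.7996e+02 -1.1000e-01  1.7554e+02] clk 4.75 j [  29.8   13.2  -19.2   -0.   -57.7 -124.3]
```

arm_command(steps=[{"translation":[-7,12,0],"rotation":[0,0,0.08],"claw":10},{"translation":[-13,22,10],"rotation":[0,0,0.08],"claw":10},{"translation":[-13,22,28],"rotation":[0,0,0.08],"claw":10},{"translation":[-13,22,35],"rotation":[0,0,0.08],"claw":10},{"translation":[-13,22,35],"rotation":[0,0,0.08],"claw":10}])

```text
clock: 5.25
tool_pos: [0.568, 0.1152, 0.1224]
orientation: [-179.9, -0.2, 174.9]
force: [-0.1, 0.7, -2.1]
opening: 0.016
gripper_force: 30.0
```

```bash
python3 -c "
from h import *
for i in range(6): where();ctrl.snapshot('top')
mv(slot(-24,0,53),180+YA)
o=ctrl.get_obs();p,d=save('wrist','w4');cv2.imwrite('pics/w4c.png',cv2.resize(p[200:320,240:440,::-1],None,fx=4,fy=4,interpolation=2))
p,d=ctrl.snapshot('side');cv2.imwrite('pics/s4c.png',cv2.resize(p[170:290,240:400,::-1],None,fx=5,fy=5,interpolation=2))
"
```

```text
slot xyz [  0.19 -26.1   52.36] F [-0.2  0.7 -2.1] clk 5.25
slot xyz [  0.75 -25.78  53.44] F [ 0.7  0.5 -0.5] clk 5.3
slot xyz [  1.14 -25.49  54.18] F [ 0.1 -0.4 -1.5] clk 5.35
slot xyz [  1.32 -25.3   54.65] F [ 0.3 -0.2 -0.7] clk 5.4
slot xyz [  1.36 -25.14  54.87] F [-0.8 -0.6 -1. ] clk 5.45
slot xyz [  1.31 -25.07  54.94] F [ 0.1 -1.1 -0.3] clk 5.5
t [1.2 1.  1.9] |t| 2.5 r [ 0.007  0.012 -0.035] pose [0.5691 0.1162 0.1249] [1.7996e+02 6.0000e-02 1.7496e+02] clk 5.55 j [  30.8   16.7  -19.3    0.   -54.  -125.9]
```

View pics/w4c.png

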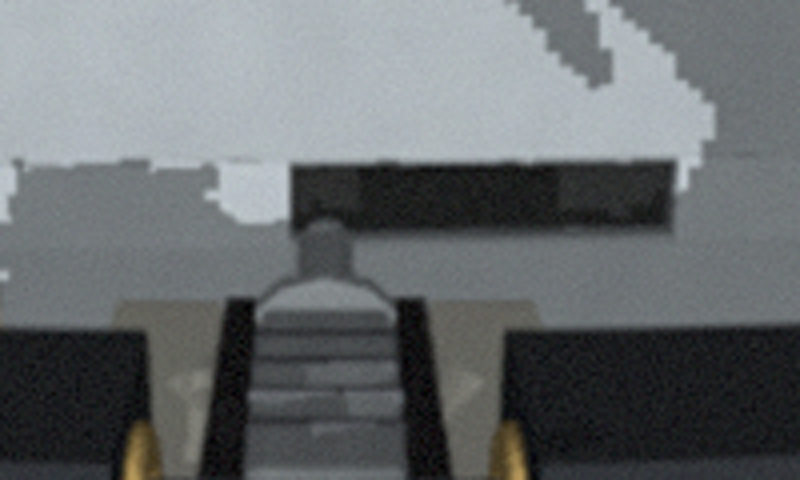

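```bash
python3 -c "
from h import *
c,f=cam('wrist');H=c['hand_eye'];A=R.from_euler('xyz',[180,0,174.96],degrees=True).as_matrix();T=np.array([.5691,.1162,.1249])
C=A@H[:3,3]+T
for (u,v,z) in [(321.7,255.2,.0801),(312,240.7,.07),(312,257,.07),(408,240.7,.07),(408,257,.07)]:
    x=u-c['cx'];y=v-c['cy'];r=np.hypot(x,y);D=A@(H[:3,:3]@np.array([x/r*np.sin(r/f),y/r*np.sin(r/f),np.cos(r/f)]))
    P=C+D*(z-C[2])/D[2];print((R.from_euler('z',-YA,degrees=True).apply(P-S)*1000).round(2))
"
```

```text
[ -0.33 -23.4   10.1 ]
[ -5.91 -29.26  -0.  ]
[  4.71 -29.37   0.  ]
[-5.63 30.05  0.  ]
[ 5.2  30.87  0.  ]
```

View pics/s4c.png

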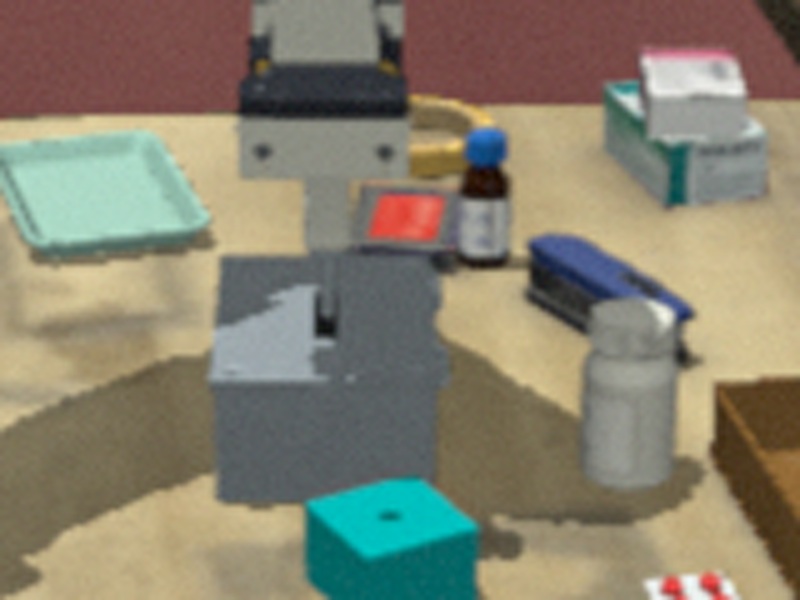

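The crop shows the pin tip near the slot's left end, at about y=-24 and 2–3 mm too far in +x. I'll correct x and go in.

arm_command(steps=[{"translation":[2.2,0,0],"rotation":[0,0,0],"claw":10},{"translation":[2.2,0,3],"rotation":[0,0,0],"claw":10},{"translation":[2.2,0,6],"rotation":[0,0,0],"claw":10},{"translation":[2.2,0,9],"rotation":[0,0,0],"claw":10},{"translation":[2.2,0,11],"rotation":[0,0,0],"claw":10}])

```text
clock: 6.15
tool_pos: [0.5664, 0.1163, 0.1127]
orientation: [-180.0, -0.0, 175.0]
force: [0.2, 0.0, -0.4]
opening: 0.0162
gripper_force: 30.0
```

```bash
python3 -c "
from h import *
for i in range(3): where();ctrl.snapshot('top')
mv(slot(-24,-.7,35),180+YA)"
```

```text
slot xyz [ -1.5  -25.15  42.7 ] F [ 0.2  0.  -0.4] clk 6.15
slot xyz [ -1.62 -25.25  42.43] F [-0.2 -0.  -1.2] clk 6.2
slot xyz [ -1.57 -25.19  42.66] F [ 0.3  0.3 -1.1] clk 6.25
t [-0.7  1.2  7.9] |t| 8.0 r [-0.004 -0.005 -0.034] pose [0.5664 0.1163 0.1129] [-1.7998e+02 -3.0000e-02  1.7497e+02] clk 6.3 j [  31.    17.2  -20.3    0.   -52.5 -126. ]
```

arm_command(steps=[{"translation":[-0.5,0,4],"rotation":[0,0,0],"claw":10},{"translation":[-0.5,0,8],"rotation":[0,0,0],"claw":10},{"translation":[-0.5,0,12],"rotation":[0,0,0],"claw":10},{"translation":[-0.5,0,16],"rotation":[0,0,0],"claw":10},{"translation":[-0.5,0,18],"rotation":[0,0,0],"claw":10}])

```text
clock: 6.8
tool_pos: [0.5668, 0.1162, 0.0946]
orientation: [-180.0, -0.0, 175.0]
force: [-0.5, -0.3, -1.2]
opening: 0.0156
gripper_force: 30.0
```

```bash
python3 -c "
from h import *
for i in range(3): where();ctrl.snapshot('top')
mv(slot(-24,-.7,20),180+YA)"
```

```text
slot xyz [ -1.09 -25.22  24.57] F [-0.5 -0.4 -1.2] clk 6.8
slot xyz [ -1.14 -25.27  24.42] F [-0.2 -0.1 -0.7] clk 6.85
slot xyz [ -1.04 -25.23  24.73] F [ 0.5  0.2 -1.1] clk 6.9
t [-0.2  1.2  5. ] |t| 5.1 r [-0.003 -0.004 -0.035] pose [0.567  0.1162 0.095 ] [-1.7999e+02 -2.0000e-02  1.7497e+02] clk 6.95 j [  30.9   18.4  -21.4   -0.   -50.2 -126. ]
```

arm_command(steps=[{"translation":[0,1,2],"rotation":[0,0,0],"claw":10},{"translation":[0,1,3.5],"rotation":[0,0,0],"claw":10},{"translation":[0,1,4.3],"rotation":[0,0,0],"claw":10},{"translation":[0,1,4.6],"rotation":[0,0,0],"claw":10},{"translation":[0,1,4.8],"rotation":[0,0,0],"claw":10}])

```text
clock: 7.45
tool_pos: [0.5672, 0.1173, 0.0904]
orientation: [180.0, 0.0, 175.0]
force: [-0.2, 0.2, -1.8]
opening: 0.0159
gripper_force: 30.0
```

arm_command(steps=[{"translation":[0,0,0.3],"rotation":[0,0,0],"claw":10},{"translation":[0,0,0.5],"rotation":[0,0,0],"claw":10}])

```text
clock: 7.65
tool_pos: [0.5671, 0.1173, 0.0899]
orientation: [180.0, 0.0, 175.0]
force: [0.5, 0.3, -1.3]
opening: 0.0162
gripper_force: 30.0
```

arm_command(steps=[{"translation":[0,0,0.4],"rotation":[0,0,0],"claw":10},{"translation":[0,0,0.6],"rotation":[0,0,0],"claw":10},{"translation":[0,0,0.6],"rotation":[0,0,0],"claw":10}])

```text
clock: 7.95
tool_pos: [0.5672, 0.1173, 0.0896]
orientation: [180.0, 0.0, 175.0]
force: [-1.8, 0.5, 3.6]
opening: 0.0155
gripper_force: 30.0
```

arm_command(steps=[{"translation":[0,0,0.3],"rotation":[0,0,0],"claw":10},{"translation":[0,0.5,0.3],"rotation":[0,0,0],"claw":10},{"translation":[0,1,0.3],"rotation":[0,0,0],"claw":10},{"translation":[0,1.5,0.3],"rotation":[0,0,0],"claw":10},{"translation":[0,2,0.3],"rotation":[0,0,0],"claw":10}])

```text
clock: 8.45
tool_pos: [0.5676, 0.1193, 0.0893]
orientation: [180.0, 0.0, 175.0]
force: [-0.3, -1.2, 5.0]
opening: 0.0157
gripper_force: 30.0
```

arm_command(steps=[{"translation":[0,0.5,0.1],"rotation":[0,0,0],"claw":10},{"translation":[0,1,0.1],"rotation":[0,0,0],"claw":10},{"translation":[0,1.5,0.1],"rotation":[0,0,0],"claw":10},{"translation":[0,2,0.1],"rotation":[0,0,0],"claw":10},{"translation":[0,2.2,0.1],"rotation":[0,0,0],"claw":10}])

```text
clock: 8.95
tool_pos: [0.567, 0.1215, 0.0883]
orientation: [-180.0, -0.1, 175.0]
force: [0.1, -0.6, -0.7]
opening: 0.0158
gripper_force: 30.0
```

Contact force vanished and the tool dropped 1.3 mm, so this is probably the hole. Next I'll feel its edges gently.

arm_command(steps=[{"translation":[0,0,0.4],"rotation":[0,0,0],"claw":10},{"translation":[0,0,0.8],"rotation":[0,0,0],"claw":10},{"translation":[0,0,0.8],"rotation":[0,0,0],"claw":10}])

```text
clock: 9.25
tool_pos: [0.5674, 0.1215, 0.088]
orientation: [-180.0, -0.0, 175.0]
force: [-0.8, -0.5, -1.0]
opening: 0.0159
gripper_force: 30.0
```

```bash
python3 -c "
from h import *
where();mv(slot(-20,-.7,20),180+YA)"
```

```text
slot xyz [ -0.91 -19.9   17.95] F [-0.7 -0.5 -1. ] clk 9.25
t [-0.2 -0.1 -2. ] |t| 2.1 r [-0.    -0.002 -0.035] pose [0.5674 0.1215 0.088 ] [-1.8000e+02 -1.0000e-02  1.7496e+02] clk 9.25 j [  31.4   19.   -21.6   -0.   -49.4 -126.4]
```

arm_command(steps=[{"translation":[0,0,0.4],"rotation":[0,0,0],"claw":10},{"translation":[0,0,0.8],"rotation":[0,0,0],"claw":10},{"translation":[0,0,1.1],"rotation":[0,0,0],"claw":10},{"translation":[0,0,1.1],"rotation":[0,0,0],"claw":10}])

```text
clock: 9.65
tool_pos: [0.5677, 0.1216, 0.0871]
orientation: [180.0, 0.0, 175.0]
force: [-0.2, 1.0, -0.3]
opening: 0.016
gripper_force: 30.0
```

arm_command(steps=[{"translation":[0,0.6,0],"rotation":[0,0,0],"claw":10},{"translation":[0,0.8,0.4],"rotation":[0,0,0],"claw":10},{"translation":[0,0.8,0.8],"rotation":[0,0,0],"claw":10},{"translation":[0,0.8,0.8],"rotation":[0,0,0],"claw":10}])

```text
clock: 10.05
tool_pos: [0.5675, 0.1223, 0.086]
orientation: [-180.0, -0.0, 175.0]
force: [-0.0, 1.0, -0.9]
opening: 0.016
gripper_force: 30.0
```

arm_command(steps=[{"translation":[0,0.4,0.4],"rotation":[0,0,0],"claw":10},{"translation":[0,0.4,1],"rotation":[0,0,0],"claw":10},{"translation":[0,0.4,1.5],"rotation":[0,0,0],"claw":10},{"translation":[0,0.4,1.5],"rotation":[0,0,0],"claw":10}])

```text
clock: 10.45
tool_pos: [0.5675, 0.1225, 0.0846]
orientation: [-180.0, -0.0, 175.0]
force: [0.3, -0.1, -0.6]
opening: 0.0159
gripper_force: 30.0
```

arm_command(steps=[{"translation":[0,0,1],"rotation":[0,0,0],"claw":10},{"translation":[0,0,2.5],"rotation":[0,0,0],"claw":10},{"translation":[0,0,4],"rotation":[0,0,0],"claw":10},{"translation":[0,0,5.5],"rotation":[0,0,0],"claw":10},{"translation":[0,0,6],"rotation":[0,0,0],"claw":10}])

```text
clock: 10.95
tool_pos: [0.5675, 0.1226, 0.0784]
orientation: [-180.0, -0.0, 175.0]
force: [-0.1, -0.3, -0.5]
opening: 0.0161
gripper_force: 30.0
```

arm_command(steps=[{"translation":[0,0,0.4],"rotation":[0,0,0],"claw":10},{"translation":[0,0,0.8],"rotation":[0,0,0],"claw":10},{"translation":[0,0,0.8],"rotation":[0,0,0],"claw":10}])

```text
clock: 11.25
tool_pos: [0.5676, 0.1226, 0.0779]
orientation: [180.0, 0.0, 175.0]
force: [0.4, -0.4, -0.4]
opening: 0.0158
gripper_force: 30.0
```

arm_command(steps=[{"translation":[0,0,0.4],"rotation":[0,0,0],"claw":10},{"translation":[0,0,0.7],"rotation":[0,0,0],"claw":10},{"translation":[0,0,0.7],"rotation":[0,0,0],"claw":10}])

```text
clock: 11.55
tool_pos: [0.5677, 0.1227, 0.0778]
orientation: [180.0, 0.0, 175.0]
force: [-2.2, 0.2, 5.2]
opening: 0.0158
gripper_force: 30.0
```

Collar contact (about 6 N) came at TCP z=0.0778, which is the predicted fully-home height. Now I'll slide the pin and bolt in +y.

arm_command(steps=[{"translation":[0,1,-0.2],"rotation":[0,0,0],"claw":10},{"translation":[0,3,-0.2],"rotation":[0,0,0],"claw":10},{"translation":[0,5,-0.2],"rotation":[0,0,0],"claw":10},{"translation":[0,7,-0.2],"rotation":[0,0,0],"claw":10},{"translation":[0,9,-0.2],"rotation":[0,0,0],"claw":10}])

```text
clock: 12.05
tool_pos: [0.5683, 0.1294, 0.0778]
orientation: [-179.8, -0.0, 175.0]
force: [1.1, -11.8, 7.1]
opening: 0.016
gripper_force: 30.0
```

arm_command(steps=[{"translation":[0,3,-0.1],"rotation":[0,0,0],"claw":10},{"translation":[0,6,-0.1],"rotation":[0,0,0],"claw":10},{"translation":[0,9,-0.1],"rotation":[0,0,0],"claw":10},{"translation":[0,12,-0.1],"rotation":[0,0,0],"claw":10},{"translation":[0,14,-0.1],"rotation":[0,0,0],"claw":10}])

```text
clock: 12.55
tool_pos: [0.5694, 0.1433, 0.0778]
orientation: [-179.8, -0.1, 175.0]
force: [1.0, -11.5, 6.0]
opening: 0.0156
gripper_force: 30.0
```

```bash
python3 -c "
from h import *
where();mv(slot(22,-.7,7.8),180+YA)"
```

```text
slot xyz [-0.79  2.03  7.8 ] F [  1.9 -11.4   6. ] clk 12.55
t [-0.  20.  -0.1] |t| 20.0 r [-0.042 -0.011 -0.033] pose [0.5694 0.1433 0.0778] [-1.7979e+02 -6.0000e-02  1.7497e+02] clk 12.55 j [  33.3   20.3  -21.3    0.2  -48.6 -128.4]
```

arm_command(steps=[{"translation":[0,3.5,0],"rotation":[0,0,0],"claw":10},{"translation":[0,7,0],"rotation":[0,0,0],"claw":10},{"translation":[0,10.5,0],"rotation":[0,0,0],"claw":10},{"translation":[0,14,0],"rotation":[0,0,0],"claw":10},{"translation":[0,16,0],"rotation":[0,0,0],"claw":10}])

```text
clock: 13.05
tool_pos: [0.5706, 0.1591, 0.0778]
orientation: [-179.8, -0.1, 175.0]
force: [0.1, -10.7, 6.9]
opening: 0.016
gripper_force: 30.0
```

arm_command(steps=[{"translation":[0,0.7,0],"rotation":[0,0,0],"claw":10},{"translation":[0,1.4,0],"rotation":[0,0,0],"claw":10},{"translation":[0,2,0],"rotation":[0,0,0],"claw":10}])

```text
clock: 13.35
tool_pos: [0.5707, 0.161, 0.0778]
orientation: [-179.8, -0.1, 175.0]
force: [0.1, -11.0, 7.6]
opening: 0.0159
gripper_force: 30.0
```

Now small steps until the force rises.

arm_command(steps=[{"translation":[0,0.6,0],"rotation":[0,0,0],"claw":10},{"translation":[0,1.2,0],"rotation":[0,0,0],"claw":10},{"translation":[0,1.2,0],"rotation":[0,0,0],"claw":10}])

```text
clock: 13.65
tool_pos: [0.5709, 0.1622, 0.0778]
orientation: [-179.8, -0.1, 175.0]
force: [-0.6, -10.7, 7.8]
opening: 0.0161
gripper_force: 30.0
```

arm_command(steps=[{"translation":[0,0.4,0],"rotation":[0,0,0],"claw":10},{"translation":[0,0.8,0],"rotation":[0,0,0],"claw":10},{"translation":[0,0.8,0],"rotation":[0,0,0],"claw":10}])

```text
clock: 13.95
tool_pos: [0.5709, 0.1629, 0.0778]
orientation: [-179.8, -0.1, 175.0]
force: [0.4, -11.6, 8.0]
opening: 0.016
gripper_force: 30.0
```

arm_command(steps=[{"translation":[0,0.4,0],"rotation":[0,0,0],"claw":10},{"translation":[0,0.7,0],"rotation":[0,0,0],"claw":10},{"translation":[0,0.7,0],"rotation":[0,0,0],"claw":10}])

```text
clock: 14.25
tool_pos: [0.571, 0.1636, 0.0778]
orientation: [-179.8, -0.1, 175.0]
force: [0.4, -10.9, 7.8]
opening: 0.0155
gripper_force: 30.0
```

arm_command(steps=[{"translation":[0,0.4,0],"rotation":[0,0,0],"claw":10},{"translation":[0,0.7,0],"rotation":[0,0,0],"claw":10},{"translation":[0,0.7,0],"rotation":[0,0,0],"claw":10}])

```text
clock: 14.55
tool_pos: [0.571, 0.1642, 0.0778]
orientation: [-179.8, -0.1, 175.0]
force: [-0.9, -11.8, 7.8]
opening: 0.0159
gripper_force: 30.0
```

arm_command(steps=[{"translation":[0,0.4,0],"rotation":[0,0,0],"claw":10},{"translation":[0,0.8,0],"rotation":[0,0,0],"claw":10},{"translation":[0,0.8,0],"rotation":[0,0,0],"claw":10}])

```text
clock: 14.85
tool_pos: [0.571, 0.1646, 0.0778]
orientation: [-179.7, -0.1, 175.0]
force: [0.2, -13.0, 8.7]
opening: 0.0158
gripper_force: 30.0
```

arm_command(steps=[{"translation":[0,0.4,0],"rotation":[0,0,0],"claw":10},{"translation":[0,0.8,0],"rotation":[0,0,0],"claw":10},{"translation":[0,0.8,0],"rotation":[0,0,0],"claw":10}])

```text
clock: 15.15
tool_pos: [0.571, 0.1648, 0.0778]
orientation: [-179.7, -0.1, 175.0]
force: [1.1, -14.6, 9.3]
opening: 0.0161
gripper_force: 30.0
```

arm_command(steps=[{"translation":[0,0.5,0],"rotation":[0,0,0],"claw":10},{"translation":[0,1,0],"rotation":[0,0,0],"claw":10},{"translation":[0,1,0],"rotation":[0,0,0],"claw":10}])

```text
clock: 15.45
tool_pos: [0.5709, 0.1651, 0.0778]
orientation: [-179.6, -0.1, 175.0]
force: [1.5, -18.2, 9.8]
opening: 0.0157
gripper_force: 30.1
```

The bolt is against its stop. I'll relax the side load before letting go.

arm_command(steps=[{"translation":[0,-1,0],"rotation":[0,0,0],"claw":10},{"translation":[0,-2,0],"rotation":[0,0,0],"claw":10},{"translation":[0,-2.5,0],"rotation":[0,0,0],"claw":10},{"translation":[0,-2.5,0],"rotation":[0,0,0],"claw":10}])

```text
clock: 15.85
tool_pos: [0.571, 0.1645, 0.0778]
orientation: [-179.8, -0.1, 175.0]
force: [-0.1, -10.2, 7.2]
opening: 0.0159
gripper_force: 30.0
```

arm_command(steps=[{"translation":[0,-1,0],"rotation":[0,0,0],"claw":10},{"translation":[0,-2,0],"rotation":[0,0,0],"claw":10},{"translation":[0,-2,0],"rotation":[0,0,0],"claw":10}])

```text
clock: 16.15
tool_pos: [0.5712, 0.1641, 0.0778]
orientation: [-179.9, -0.0, 175.0]
force: [-1.5, -4.7, 5.8]
opening: 0.0156
gripper_force: 30.0
```

arm_command(steps=[{"translation":[0,-1,0],"rotation":[0,0,0],"claw":10},{"translation":[0,-1.3,0],"rotation":[0,0,0],"claw":10},{"translation":[0,-1.3,0],"rotation":[0,0,0],"claw":10}])

```text
clock: 16.45
tool_pos: [0.5713, 0.1638, 0.0778]
orientation: [180.0, 0.0, 175.0]
force: [-1.7, -0.9, 5.1]
opening: 0.0158
gripper_force: 30.0
```

arm_command(steps=[{"translation":[0,0,0],"rotation":[0,0,0],"claw":20},{"translation":[0,0,0],"rotation":[0,0,0],"claw":26},{"translation":[0,0,0],"rotation":[0,0,0],"claw":40},{"translation":[0,0,0],"rotation":[0,0,0],"claw":50},{"translation":[0,0,0],"rotation":[0,0,0],"claw":50}])

```text
clock: 16.95
tool_pos: [0.5712, 0.1637, 0.0773]
orientation: [-180.0, -0.0, 175.0]
force: [-0.2, -0.1, -1.0]
opening: 0.0444
gripper_force: 0.0
```

arm_command(steps=[{"translation":[0,0,-10],"rotation":[0,0,0],"claw":50},{"translation":[0,0,-30],"rotation":[0,0,0],"claw":50},{"translation":[0,0,-60],"rotation":[0,0,0],"claw":50},{"translation":[0,0,-100],"rotation":[0,0,0],"claw":50},{"translation":[0,0,-100],"rotation":[0,0,0],"claw":50}])

```text
clock: 17.45
tool_pos: [0.5743, 0.1649, 0.1843]
orientation: [179.7, 0.5, 175.0]
force: [0.3, -0.4, 0.9]
opening: 0.0498
gripper_force: 0.0
```

Run:
```python
from h import *
for i in range(5): ctrl.snapshot('top')
o=ctrl.get_obs();print(o['tool_pos'],o['force'],o['opening'])
p,d=save('wrist','w5');W=wpts(o,d);z=W[...,2]
m=(np.hypot(W[...,0]-.572,W[...,1]-.164)<.02)&(z>.105)&(z<.125)
q=W[m];print(m.sum(),np.median(q[:,2]),cv2.minAreaRect((q[:,:2]*1000).astype(np.float32)),(R.from_euler('z',-YA,degrees=True).apply(q.mean(0)-S)*1000).round(1))
p2,_=ctrl.snapshot('side')
a=cv2.resize(p[150:330,220:460,::-1],(800,300));b=cv2.resize(p2[180:270,240:480,::-1],(800,300))
cv2.imwrite('pics/f.png',np.vstack([a,b]))
```

```text
[0.57064706 0.163404   0.17683897] [-0.20932053  0.21899788 -0.48372914] 0.04984759803561318
667 0.11449439520743218 ((571.0594482421875, 165.10784912109375), (15.62757682800293, 15.44840145111084), 84.51333618164062) [-2.1 23.9 43.7]
```

View pics/f.png

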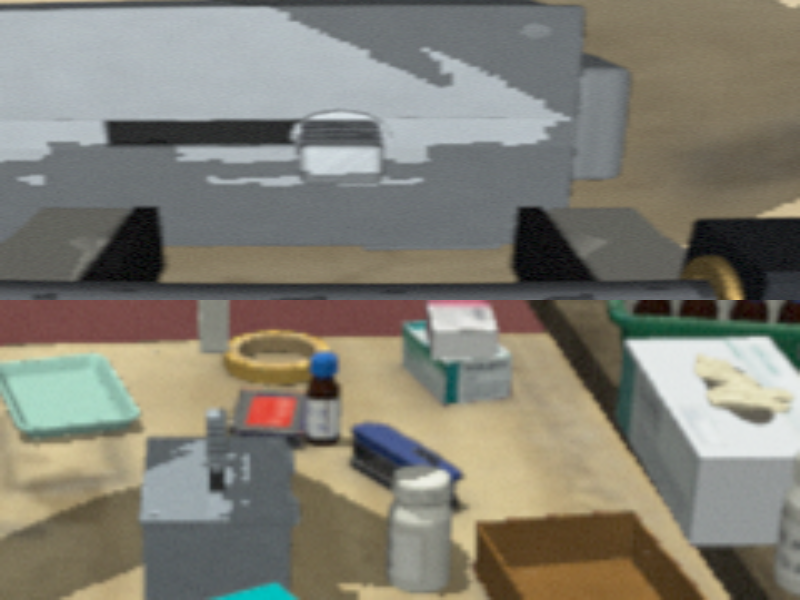

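The pin stands upright near the keeper end. Its collar is on the lid, at (340,150) in the crop, and its top is at z=0.1145 against 0.114 expected. I'm handing the job in.

```bash
python3 -c "
from plant import ctrl
print(ctrl.close_job())"
```

```text
the job is handed in; nothing more can be done
None
```

The box is locked: I found the bolt's hole at about y = -19 mm, pushed the pin fully home, slid pin and bolt to the stop at the keeper end, and left the pin upright. The wrist force readings stayed below about 20 N, and I handed the job in at about 18 s.

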